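# Hold test tweezers at the marked tip gap for open compensation

## Task

Hold the wireless test tweezers at the marked gap so that they can take their open-circuit compensation: grip them by the two rubber finger pads, lift them out of their rest and bring them, level and running along the marks, to the white gap gauge. Stop with the tips clear of the gauge, a few millimetres above the wider one of its two pairs of black marks, and squeeze until each tip stands over the middle of its own mark (12 mm apart); do not press them on the gauge. Finish while still holding them there, the gap kept steady for at least two seconds and never let go, with the things round about left where they stand.

Things in the scene. Friction and masses are not known exactly. Their poses are not given: they have to be found in the camera images.
- test_tweezers: the loose tweezers, 44 g, 164 mm long: grey housing with a blank display at the rear (48 x 26 x 14 mm), two white sprung legs with thin brass tips. Origin at the grip centre (as point grip_centre), x towards the tips, z up. Light spring: each finger pad pushes back with 1 N at first touch, 3.6 N at the 12 mm tip gap. Nearly balanced: centre of mass about 6 mm behind the origin
- grip_centre (a point): point half-way between the two black ribbed finger pads, half-way up; x along the tweezers to the tips, legs close along y; 47 mm above the worktop in the rest. Pads 25 mm long, 13.6 mm high, slightly bulged; 29.7 mm over their outsides at rest, 23.1 mm when the tips are 12 mm apart (1 mm closer here brings the tips 1.83 mm closer)
- tip_middle (a point): the point half-way between the two tips, 58 mm ahead (x) of grip_centre on the same centre line; same axes. The blades are 2.4 mm high at the tips
- left_tip (a point): the end of the left (+y) contact blade, 1.2 mm wide; 12 mm from the centre line at rest, 6 mm at the 12 mm gap
- right_tip (a point): the end of the right (-y) contact blade, likewise
- test_tweezers_left (a joint): how far each leg is squeezed in (rad), both legs move alike, about hinges 70 mm behind the grip centre: 0 at rest (tips 24 mm apart), 0.047 with the tips 12 mm apart, 0.086 shut. Tip distance = 24 mm - 256 mm x value
- tweezer_rest: fixed stand in which the tweezers lie level: steel base 168 x 60 x 9 mm, a black saddle under the housing (side walls 5 mm high with 2 mm slack, end stop), a black cross bar 46 mm wide under the legs, 34 mm ahead of the grip centre; free beside the pads. Origin on the worktop under the tips; tweezers lie along its x, grip centre at x = -58, z = 47 mm
- gap_gauge: the fixed gauge: steel block 48 mm (x) by 84 mm (y), its middle at y = +11 mm, with a white ceramic plate 34 x 62 mm on it, top face 40 mm above the worktop. Two pairs of black bar marks along x, flush in the plate: the wide pair (bars 18 x 6 mm, middles 12 mm apart) at y = 0, a narrow pair (bars 12 x 3 mm, 6 mm apart) at y = +29 mm. Origin on the worktop under the wide pair
- mark_centre (a point): centre of the wide pair of marks on the gauge's top face; the two bars run along x, their middles 6 mm either side of y = 0; z up
- loupe: bystander: black loupe, 37 mm across, 40 mm high; origin at its underside
- kapton_tape: bystander: roll of amber tape lying flat, 72 mm across, 12 mm high; origin at its underside
- amber_dropper: bystander: brown dropper bottle, 30 mm across, 104 mm high; origin at its underside

How it is judged:
On the way, in this order (a step that is already met when the one before it is completed fails the run):
1. the tweezers are lifted clear of their rest in the fingers (distance of grip_centre from where it was at the start of the episode above 0.02 m and contact force between test_tweezers and tweezer_rest below 0.05 N and contact force between the fingers and test_tweezers above 0.3 N), for 0.2 s.
2. the tips are held over the wide pair of marks, 12 mm apart, for two seconds (((x of left_tip in the frame of mark_centre between -0.009 and 0.009 m and y of left_tip in the frame of mark_centre between 0.0024 and 0.0096 m and x of right_tip in the frame of mark_centre between -0.009 and 0.009 m and y of right_tip in the frame of mark_centre between -0.0096 and -0.0024 m) or (x of left_tip in the frame of mark_centre between -0.009 and 0.009 m and y of left_tip in the frame of mark_centre between -0.0096 and -0.0024 m and x of right_tip in the frame of mark_centre between -0.009 and 0.009 m and y of right_tip in the frame of mark_centre between 0.0024 and 0.0096 m)) and z of tip_middle in the frame of mark_centre between 0.0015 and 0.0115 m and distance between left_tip and right_tip between 0.01 and 0.014 m and angle between the x axis of tip_middle and the x axis of mark_centre, either way round below 0.2 rad and angle between tip_middle's own z axis and vertical below 0.2 rad and contact force between the fingers and test_tweezers above 0.5 N and contact force between test_tweezers and gap_gauge below 0.05 N and contact force between test_tweezers and tweezer_rest below 0.05 N and linear speed of test_tweezers below 0.02 m/s and x of the grasp point in the frame of grip_centre between -0.015 and 0.015 m), for 2 s.
At the end, for the whole second after the job is handed in: Tweezers held still by their pads, touching neither gauge nor rest, level and along the marks (0.2 rad); tips 1.5 to 11.5 mm above the gauge, each over its own mark of the wide pair (within 3.6 mm of its middle across, 9 mm along); tips 10 to 14 mm apart, steady (all of step 2 and velocity of joint test_tweezers_left between -0.03 and 0.03 rad/s); the arm keeps its last pose, push and grip.
It fails at once if the tweezers are pressed on the gauge (over 4 N) (contact force between test_tweezers and gap_gauge above 4 N).
It fails at once if the loupe is moved by more than 20 mm (distance of loupe from where it was at the start of the episode above 0.02 m).
It fails at once if the amber tape roll is moved by more than 20 mm (distance of kapton_tape from where it was at the start of the episode above 0.02 m).
It fails at once if the dropper bottle is moved by more than 20 mm (distance of amber_dropper from where it was at the start of the episode above 0.02 m).
It also fails if it takes over 48 s, if anything falls off the work surface, if the arm or the gripper's body presses on something with over 40 N, if the wrist force passes 120 N, or if a joint passes its speed limit or range.

## Robot

A 6-joint arm with a two-finger parallel gripper is mounted at the origin on a cart in front of the work surface, level with it; the furniture and walls round the work are solid. World frame = base frame: x ahead of the robot, y to its left, z up, the work surface at z = 0. Lengths are in m, angles in rad, forces in N, time in s.
With the tool pointing down it reaches from about 0.25 to 0.775 m from the base axis. Payload 4 kg.
Tool frame: the origin (TCP) lies at the very end of the fingers, on their centre line; the grasp point (between the pads) lies ctrl.grasp_offset behind it (ctrl.grasp_offset is the distance from the TCP to the grasp point, in m); z points along the fingers, x is the direction in which the jaws open and shut, and the axes are right-handed (so a half turn about z gives the same grasp; the last joint's range is limited). The gripper opens to 94 mm and grips with 3 to 60 N. Pads are 16 mm wide; open, the fingers measure 119 mm over their backs; the gripper's body (75 mm by 177 mm) begins 78 mm behind the grasp point.
Start: joints at [1.056, 0.087, 1.371, -0, 1.684, -0.103], TCP at [0.22, 0.504, 0.206] pointing down, gripper open.
Joint ranges: [-3.1, 3.1], [-0.76, 2.03], [0.27, 2.55], [-1.08, 4.22], [0.17, 2.65], [-2.57, 2.57]. Speed limits (rad/s): [2.79, 2.79, 3.14, 3.14, 3.14, 3.14].

## Interface

Orientations are given as a unit quaternion [x, y, z, w].
In Python, from bench import monitor, capture, ctrl gives the robot as it stands.
- The arm moves only by the tool move_arm, never from a script. Its argument "series" is a list of rows, each an object with "slide": the shift along the world's x, y, z in cm, a list of three; "angular": the turn, a rotation vector about the world's x, y, z in rad, a list of three; "hand": the opening in per cent of the stroke, from 0 (shut) to 100 (fully open). A call has 1 to 5 rows; each row is the pose to reach, as a shift and turn from the pose measured when the call began; what a row does not reach only later rows make up. A row lasts 1/10 s, in which the tool goes at most 50 mm and 8.59 degrees, less where a joint would pass 70% of its speed; a pose out of reach is approached as far as the arm can. A call with a gripper value outside its range is refused whole. The fingers move at their own pace and stop on an object; the grip force is fixed at half the most. Time passes only in rows, so rows that repeat a pose let the fingers close. It gives the time, the measured TCP pose, the force and the opening at its end, in the units of the state.
- monitor.get_obs(): the state, without advancing time (a new reading comes with each control period).
- capture(name): name is "scene" or "side" or "wrist"; returns a dict with "image" (480x640x3 uint8, blue, green, red), "z_map" (480x640 float32, m along the optical axis (not along the pixel's ray), 0 where there is no reading), "mtx" (3x3 intrinsics, pixels), "eye" and "rotation" of the camera in the world; the wrist camera has in their place "hand_eye" (4x4, takes a point from camera to tool coordinates, whose origin is the TCP and whose axes are the tool frame's). Camera axes: x right, y up, looking along -z (the intrinsics and any distortion apply to the point x, -y, -z); pixel columns grow to the right and rows downward; lengths in m; the calibration is good to about 2 mm. A picture is of the moment at which its call begins: read the wrist's pose just before it.
- ctrl.job_done(): hands the job in, once; it reports no verdict.
The state is a dict: "t": time; "q": joint angles; "qvel": joint speeds; "joint_efforts": joint torques, N m; "position": TCP position; "ee_rot": TCP orientation; "ft_force": force on the tool from outside, world axes, zero at the start; "moment": the same for the moment, N m; "gripper_width": opening from 0.0 (shut) to 1.0 (fully open).
Only numpy, scipy, OpenCV 4.12 (cv2) and the standard library are available. Lean on these libraries where they do the work, as an engineer would, in place of code of your own. Each camera call takes 0.05 s, during which the arm holds its last target.

## Working session

There is one attempt and no reset: what is moved stays moved. The work goes in short steps, Python scripts to look and compute and a tool call to move; the robot and the scene stay as the last step left them, time stands still between calls to the robot, and variables do not carry over. Pictures are saved under pics/ and viewed, and the job is handed in when it is done.

Besides the shell and the picture viewer there is one more tool, called after "Emit:" as name([rows], argument=value, ...), one row to a line, values as JSON. move_arm: Moves the arm, as the interface text tells. Its arguments: {"type":"object","properties":{"series":{"type":"array"}},"required":["series"]}

```bash
ls; mkdir -p pics
cat > h.py <<'E'
import numpy as np, cv2
from bench import monitor, capture, ctrl
from scipy.spatial.transform import Rotation as R
def cloud(c, T=None):
    z=c["z_map"]; K=np.array(c["mtx"]); v,u=np.mgrid[0:z.shape[0],0:z.shape[1]]
    x=(u-K[0,2])/K[0,0]*z; y=(v-K[1,2])/K[1,1]*z
    P=np.stack([x,-y,-z],-1)
    if T is None: Rm=np.array(c["rotation"]); 
    if T is None:
        if Rm.shape!=(3,3): Rm=R.from_quat(Rm).as_matrix()
        return P@Rm.T+np.array(c["eye"])
    return P@T[:3,:3].T+T[:3,3]
def wristT(c,o):
    T=np.eye(4); T[:3,:3]=R.from_quat(o["ee_rot"]).as_matrix(); T[:3,3]=o["position"]
    return T@np.array(c["hand_eye"])
E
python3 - <<'E'
from h import *
o=monitor.get_obs(); print(o, ctrl.grasp_offset)
for n in ["scene","side","wrist"]:
    c=capture(n); print(n,{k:np.array(v).tolist() for k,v in c.items() if k not in("image","z_map")})
    cv2.imwrite(f"pics/{n}0.png",c["image"]); np.savez(f"{n}0.npz",**c)
E
```

```text
pics
{'t': 0.0, 'q': array([ 1.05593569e+00,  8.79470942e-02,  1.37221844e+00, -8.61864491e-06,
        1.68358178e+00, -1.03082031e-01]), 'qvel': array([ 0.00024109,  0.00153185, -0.00031311, -0.00040345,  0.00162612,
        0.00126751]), 'joint_efforts': array([ 7.83200721e-04, -3.40175307e+01, -3.02430367e+01,  7.17379502e-02,
        3.31508426e-02, -1.59684328e-04]), 'position': array([0.21986595, 0.5035601 , 0.20432666]), 'ee_rot': array([ 8.36731483e-01,  5.47612330e-01, -9.55394395e-04,  4.97876799e-04]), 'ft_force': array([-0.37311634,  0.7854977 ,  0.24890497]), 'moment': array([ 0.01762403, -0.02599177,  0.02023438]), 'gripper_width': 0.9994660422085474} 0.0188
scene {'mtx': [[538.1333944163181, 0.0, 326.23229028584825], [0.0, 538.1333944163181, 241.16922716145112], [0.0, 0.0, 1.0]], 'eye': [-0.015361817188403196, -0.220149792679737, 0.8253115161380637], 'rotation': [0.30351330665062587, -0.17371546149685735, -0.4785694288240804, 0.8054029506513682]}
side {'mtx': [[464.40557408120213, 0.0, 327.4682067511935], [0.0, 464.40557408120213, 238.8847792410124], [0.0, 0.0, 1.0]], 'eye': [0.5820421000878767, -0.7137485501448129, 0.45853882185101225], 'rotation': [0.5339560573460714, 0.016554737778067204, 0.0316628068071743, 0.8447569686872253]}
wrist {'mtx': [[369.91387088351865, 0.0, 320.7460831156687], [0.0, 369.91387088351865, 238.26824739974225], [0.0, 0.0, 1.0]], 'hand_eye': [[0.9999999500854755, 0.00020942332917053705, 0.00023658172579929263, 0.0006306892477403458], [0.0002586008853245145, -0.9727099478364395, -0.23202433171029815, -0.06630827166543952], [0.0001815340901659752, 0.23202438130915795, -0.9727099534411445, -0.17890599443401956], [0.0, 0.0, 0.0, 1.0]]}
```

View pics/scene0.png

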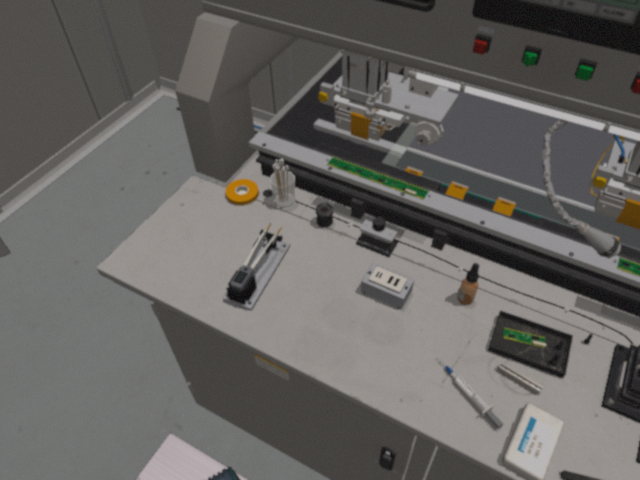

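View pics/side0.png

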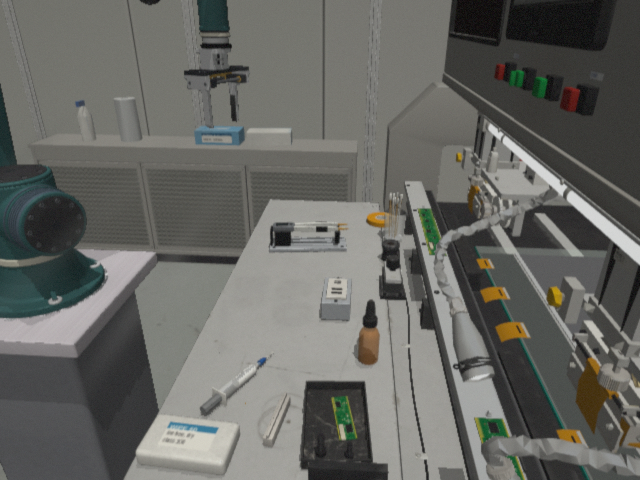

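View pics/wrist0.png

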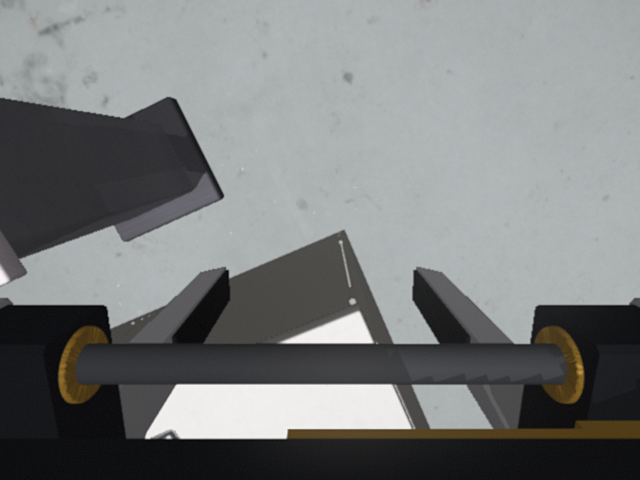

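The scene view shows the tweezers in their rest around (258,265), with the housing nearest at (242,283) and the tips towards (275,233). The gauge is at (388,285). The loupe is at (324,213), the tape at (241,190) and the dropper at (469,285). I'll measure them from the depth data.

Run:
```python
from h import *
for n,boxes in [("scene",{"tw":(215,215,305,315),"ga":(350,255,425,315)}),("side",{"tw":(260,210,355,260),"ga":(310,265,365,330)})]:
    c=dict(np.load(n+"0.npz")); P=cloud(c); np.save(n+"P.npy",P)
    for k,(a,b,d,e) in boxes.items():
        im=c["image"][b:e,a:d]; cv2.imwrite(f"pics/{n}_{k}.png",cv2.resize(im,None,fx=min(800/(d-a),600/(e-b)),fy=min(800/(d-a),600/(e-b)),interpolation=cv2.INTER_CUBIC))
        p=P[b:e,a:d].reshape(-1,3); 
        print(n,k,"z hist",np.histogram(p[:,2],bins=np.arange(-.01,.08,.005)))
        q=p[(p[:,2]>.036)&(p[:,2]<.075)]; print(len(q),q.min(0),q.max(0))
        if k=="ga":
            q=p[abs(p[:,2]-.04)<.004]; print("top",cv2.minAreaRect((q[:,:2]*1000).astype(np.float32)), np.median(q[:,2]))
            r=p[(p[:,2]>.02)&(p[:,2]<.045)]; print("block",cv2.minAreaRect((r[:,:2]*1000).astype(np.float32)))
```

```text
scene tw z hist (array([   0, 1860, 4534,  684,  551,   44,   62,   57,   46,   93,  208,
        223,  446,  163,    0,    0,    0]), array([-0.01 , -0.005,  0.   ,  0.005,  0.01 ,  0.015,  0.02 ,  0.025,
        0.03 ,  0.035,  0.04 ,  0.045,  0.05 ,  0.055,  0.06 ,  0.065,
        0.07 ,  0.075]))
1112 [0.39056506 0.18246871 0.0360049 ] [0.56100916 0.23889942 0.05900989]
scene ga z hist (array([   0,  703, 2298,  105,   78,   88,   71,   82,  170,  479,  403,
          1,    0,    0,    0,    0,    0]), array([-0.01 , -0.005,  0.   ,  0.005,  0.01 ,  0.015,  0.02 ,  0.025,
        0.03 ,  0.035,  0.04 ,  0.045,  0.05 ,  0.055,  0.06 ,  0.065,
        0.07 ,  0.075]))
775 [ 0.52485704 -0.06916989  0.0360046 ] [0.5737389  0.01427883 0.0455656 ]
top ((549.2864990234375, -27.43685531616211), (48.873291015625, 83.44214630126953), 0.04081086441874504) 0.04009935719267721
block ((549.7557983398438, -27.407020568847656), (51.260650634765625, 84.35697174072266), 0.8507824540138245)
side tw z hist (array([   0,  608, 2296,  576,  286,   46,   49,   55,   38,   45,  144,
        238,  294,  
[... 175 characters left out ...]
0.07 ,  0.075]))
755 [0.39268542 0.18098799 0.03635354] [0.56119502 0.23354973 0.05700289]
side ga z hist (array([   0,  428, 1939,   77,   68,   80,   71,   76,  135,  329,  325,
          0,    6,    6,    2,    5,    9]), array([-0.01 , -0.005,  0.   ,  0.005,  0.01 ,  0.015,  0.02 ,  0.025,
        0.03 ,  0.035,  0.04 ,  0.045,  0.05 ,  0.055,  0.06 ,  0.065,
        0.07 ,  0.075]))
543 [ 0.52806397 -0.16868505  0.0360161 ] [0.59775494 0.01236015 0.07490663]
top ((551.5365600585938, -28.838272094726562), (46.04634475708008, 82.6715087890625), 1.2591907978057861) 0.04039548983999908
block ((551.4226684570312, -27.28166961669922), (87.44522094726562, 47.97660827636719), 89.8492202758789)
```

```bash
ls pics
```

```text
scene0.png
scene_ga.png
scene_tw.png
side0.png
side_ga.png
side_tw.png
wrist0.png
```

View pics/scene_tw.png

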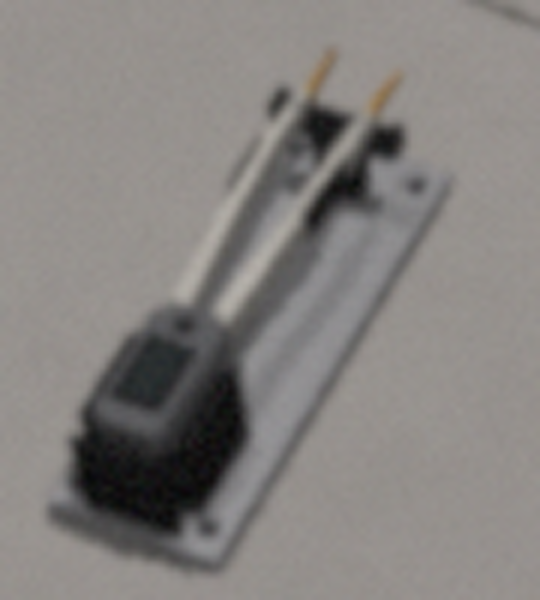

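View pics/scene_ga.png

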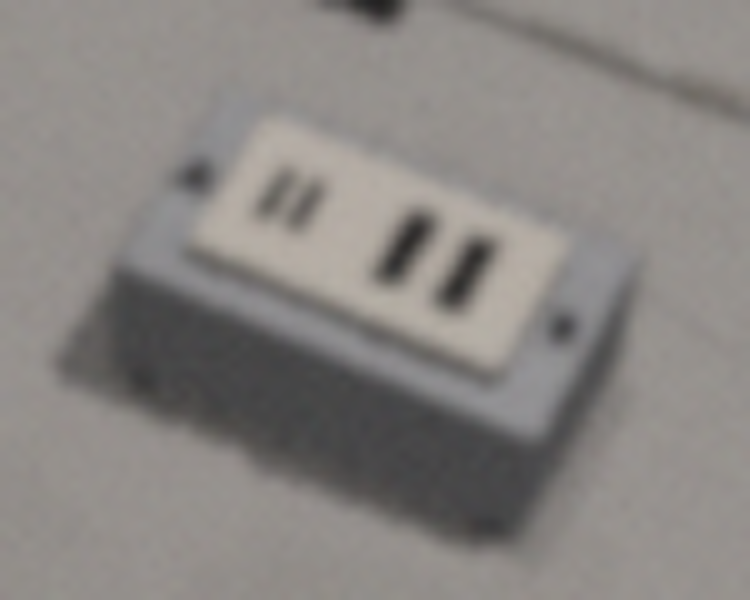

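Run:
```python
from h import *
for n,(a,b,d,e) in [("scene",(215,215,305,315)),("side",(255,210,355,260))]:
    P=np.load(n+"P.npy")[b:e,a:d].reshape(-1,3); im=dict(np.load(n+"0.npz"))["image"][b:e,a:d].reshape(-1,3).astype(int)
    q=P[(P[:,2]>.006)&(P[:,2]<.012)]; print(n,"base",len(q),cv2.minAreaRect((q[:,:2]*1000).astype(np.float32)))
    hsv=cv2.cvtColor(im[None].astype(np.uint8),cv2.COLOR_BGR2HSV)[0]
    br=(hsv[:,1]>90)&(P[:,2]>.035)&(P[:,1]<.25); print("brass",P[br].round(3).tolist()[:30])
    q=P[(P[:,2]>.040)&(P[:,2]<.062)]; 
    for x0 in np.arange(.39,.57,.02):
        s=q[(q[:,0]>=x0)&(q[:,0]<x0+.02)]
        if len(s): print(round(x0,3),len(s),s[:,1].min().round(4),s[:,1].max().round(4),np.median(s[:,2]).round(4))
P=np.load("sceneP.npy")
for k,(u,v) in dict(loupe=(324,213),tape=(241,190),drop=(469,285),drtop=(474,270),cup=(283,185)).items(): print(k,P[v,u])
```

```text
scene base 1085 ((490.3896484375, 193.8818359375), (200.5513153076172, 114.14778137207031), 12.76115894317627)
brass [[0.549, 0.23, 0.049], [0.545, 0.229, 0.05], [0.544, 0.228, 0.049], [0.552, 0.206, 0.05], [0.551, 0.208, 0.047], [0.545, 0.206, 0.051], [0.427, 0.185, 0.045], [0.416, 0.185, 0.044], [0.419, 0.185, 0.039], [0.409, 0.184, 0.045], [0.416, 0.183, 0.038], [0.408, 0.183, 0.036]]
0.39 201 0.183 0.2206 0.0482
0.41 198 0.1829 0.2243 0.054
0.43 131 0.1852 0.2222 0.0536
0.45 102 0.1953 0.2203 0.052
0.47 99 0.1961 0.2239 0.052
0.49 100 0.1963 0.2286 0.0527
0.51 78 0.198 0.2361 0.0517
0.53 117 0.1934 0.2383 0.0446
0.55 14 0.2051 0.231 0.0488
side base 796 ((474.87884521484375, 209.03515625), (167.50245666503906, 65.47127532958984), 6.46610689163208)
brass [[0.54, 0.231, 0.046], [0.543, 0.228, 0.047], [0.545, 0.232, 0.046], [0.547, 0.228, 0.047], [0.549, 0.229, 0.047], [0.552, 0.229, 0.047], [0.554, 0.226, 0.049], [0.556, 0.229, 0.048], [0.54, 0.234, 0.042], [0.542, 0.204, 0.048], [0.544, 0.202, 0.049], [0.546, 0.208, 0.047], [0.548, 0.209, 0.046], [0.551, 0.203, 0.049], [0.553, 0.207, 0.047], [0.542, 0.206, 0.045], [0.544, 0.205, 0.045], [0.546, 0.207, 0.045], [0.548, 0.207, 0.045], [0.54, 0.195, 0.038]]
0.39 64 0.1822 0.2171 0.0476
0.41 108 0.1822 0.2119 0.0512
0.43 99 0.184 0.2169 0.0518
0.45 80 0.1936 0.2206 0.051
0.47 82 0.1946 0.2211 0.0508
0.49 106 0.1939 0.2284 0.0496
0.51 86 0.1969 0.2304 0.0487
0.53 81 0.1918 0.2335 0.0466
0.55 17 0.2029 0.2335 0.0475
loupe [0.64427319 0.15714222 0.03673342]
tape [0.64848794 0.36999024 0.00173972]
drop [ 0.59518729 -0.16230487  0.05573781]
drtop [ 0.59922311 -0.16224776  0.09413115]
cup [0.68293772 0.27981765 0.02818646]
```

Emit:
move_arm([
  {"slide":[32,-28.8,1],"angular":[0,0,0.52],"hand":100},
  {"slide":[32,-28.8,1],"angular":[0,0,0.52],"hand":100},
  {"slide":[32,-28.8,1],"angular":[0,0,0.52],"hand":100},
  {"slide":[32,-28.8,1],"angular":[0,0,0.52],"hand":100},
  {"slide":[32,-28.8,1],"angular":[0,0,0.52],"hand":100},
])

```text
t: 0.65
position: [0.3962, 0.3451, 0.2102]
ee_rot: [0.667, 0.745, -0.001, 0.0]
ft_force: [0.3, 0.8, 1.0]
gripper_width: 1.002
```

Emit:
move_arm([
  {"slide":[14.4,-12.9,0.5],"angular":[0,0,0],"hand":100},
  {"slide":[14.4,-12.9,0.5],"angular":[0,0,0],"hand":100},
  {"slide":[14.4,-12.9,0.5],"angular":[0,0,0],"hand":100},
  {"slide":[14.4,-12.9,0.5],"angular":[0,0,0],"hand":100},
  {"slide":[14.4,-12.9,0.5],"angular":[0,0,0],"hand":100},
])

```text
t: 1.15
position: [0.5434, 0.2118, 0.2138]
ee_rot: [0.669, 0.743, -0.002, 0.001]
ft_force: [-0.3, 0.6, -0.8]
gripper_width: 1.001
```

Run:
```python
from h import *
o=monitor.get_obs(); print(o["t"],o["q"],o["position"],o["ee_rot"])
c=capture("wrist"); T=wristT(c,o); P=cloud(c,T)
np.savez("w1.npz",P=P,T=T,**c); cv2.imwrite("pics/w1.png",c["image"])
```

```text
1.15 [ 0.27664399  0.16173536  1.2716043  -0.00372935  1.71010283 -1.39841886] [0.5433592  0.21176386 0.21384278] [ 0.66948866  0.74281941 -0.00176561  0.00107188]
```

View pics/w1.png

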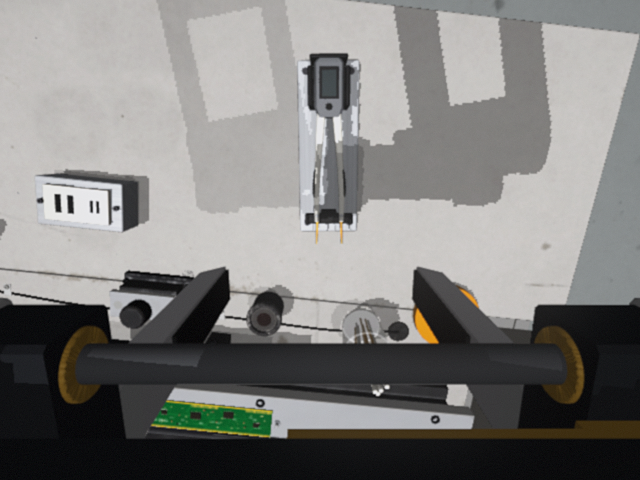

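The wrist view shows the brass tips at about (317,240) and (342,240), the housing at (328,85) and the wide marks at (57,205) and (70,205). All of these convert to positions using their known heights.

```bash
cat >> h.py <<'E'
def pix2plane(c,T,u,v,z):
    K=np.array(c["mtx"]); d=T[:3,:3]@np.array([(u-K[0,2])/K[0,0],-(v-K[1,2])/K[1,1],-1.]); s=(z-T[2,3])/d[2]
    return T[:3,3]+s*d
E
python3 - <<'E'
from h import *
print(monitor.get_obs()["position"],monitor.get_obs()["qvel"])
c=dict(np.load("w1.npz")); im=c["image"]; P=c["P"]; T=c["T"]
a=im[45:250,285:375]; cv2.imwrite("pics/w1t.png",cv2.resize(a,None,fx=2.9,fy=2.9,interpolation=cv2.INTER_CUBIC))
a=im[165:240,25:155]; cv2.imwrite("pics/w1g.png",cv2.resize(a,None,fx=6,fy=6,interpolation=cv2.INTER_CUBIC))
hsv=cv2.cvtColor(im,cv2.COLOR_BGR2HSV)
m=np.zeros(im.shape[:2],bool); m[200:250,300:360]=1
m&=(hsv[...,1]>100)&(hsv[...,2]>80)
n,l,s,ce=cv2.connectedComponentsWithStats(m.astype(np.uint8))
for i in range(1,n):
    if s[i,4]>4:
        ys,xs=np.nonzero(l==i); vb=ys.max(); ue=xs[ys>=vb-3].mean()
        print("brass",s[i],"tip px",ue,vb,"->",pix2plane(c,T,ue,vb+.5,.047)*1000, "depth z",np.median(P[l==i][:,2]))
# marks
g=cv2.cvtColor(im,cv2.COLOR_BGR2GRAY); sub=g[185:225,48:112]; 
n,l,s,ce=cv2.connectedComponentsWithStats((sub<100).astype(np.uint8))
for i in range(1,n):
    if s[i,4]>8: print("mark",s[i],pix2plane(c,T,ce[i][0]+48,ce[i][1]+185,.04)*1000)
roi=P[165:240,25:155].reshape(-1,3)
q=roi[abs(roi[:,2]-.038)<.006]; print("gauge top",cv2.minAreaRect((q[:,:2]*1000).astype(np.float32)),np.median(q[:,2]))
q=P[50:250,290:370].reshape(-1,3); b=q[(q[:,2]>.004)&(q[:,2]<.014)]; print("base",cv2.minAreaRect((b[:,:2]*1000).astype(np.float32)),np.median(b[:,2]))
h=q[(q[:,2]>.045)&(q[:,0]<.46)]; print("hous",cv2.minAreaRect((h[:,:2]*1000).astype(np.float32)),np.median(h[:,2]))
tb=P[240:260,200:300].reshape(-1,3); print("table z",np.median(tb[:,2]))
E
```

```text
[0.54141963 0.21402637 0.21401509] [ 0.06027926 -0.02957053  0.02272179  0.02402722  0.01407533  0.01176492]
brass [316 222   3  20  37] tip px 316.0 241 -> [563.14122889 208.74318444  47.        ] depth z 0.04858220174946709
brass [340 222   2  21  33] tip px 341.0 242 -> [561.6151222  232.79281658  47.        ] depth z 0.04851680148065757
mark [60  5  4 34 71] [550.84666524   7.50216671  40.        ]
mark [ 7  9  6 18 88] [552.7930118  -42.27875361  40.        ]
mark [20 11  5 17 83] [552.60230157 -30.30243847  40.        ]
mark [42 16  3 11 20] [552.69258118 -10.19439194  40.        ]
mark [49 17  2 11 21] [553.01530019  -4.05676969  40.        ]
gauge top ((552.8192138671875, -25.272113800048828), (84.99585723876953, 48.36888122558594), 89.83086395263672) 0.038682629405297486
base ((476.18621826171875, 211.309326171875), (167.2303924560547, 60.262977600097656), 6.244340896606445) 0.008720059126978319
hous ((428.5588684082031, 205.86056518554688), (64.54298400878906, 36.96112823486328), 6.872481822967529) 0.05353554634578159
table z -0.0002262342187715205
```

View pics/w1t.png

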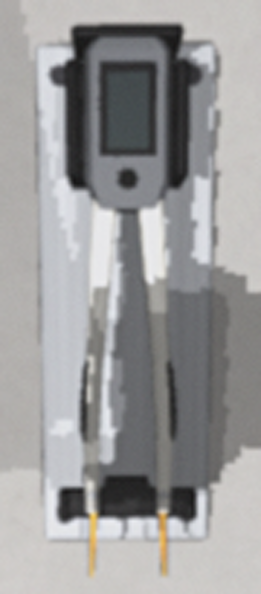

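View pics/w1g.png

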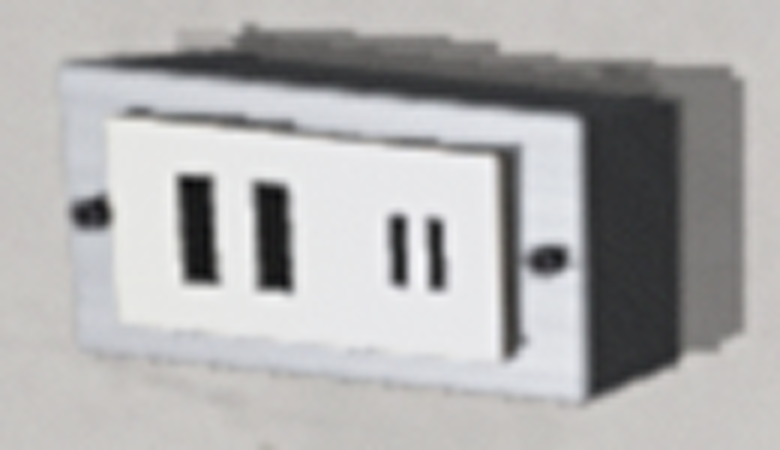

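The arm was still settling during that picture, so I'll let it settle and repeat the measurement.

Emit:
move_arm([
  {"slide":[0,0,0],"angular":[0,0,0],"hand":100},
  {"slide":[0,0,0],"angular":[0,0,0],"hand":100},
  {"slide":[0,0,0],"angular":[0,0,0],"hand":100},
])

```text
t: 1.5
position: [0.5405, 0.2152, 0.2141]
ee_rot: [0.668, 0.744, -0.002, -0.0]
ft_force: [0.3, -0.7, 0.9]
gripper_width: 1.003
```

```bash
cat > meas.py <<'E'
from h import *
o=monitor.get_obs(); print(o["position"],o["ee_rot"],abs(o["qvel"]).max())
c=capture("wrist"); T=wristT(c,o); P=cloud(c,T); im=c["image"]
o2=monitor.get_obs(); print("after",o2["position"])
np.savez("w2.npz",P=P,T=T,**c)
hsv=cv2.cvtColor(im,cv2.COLOR_BGR2HSV)
m=np.zeros(im.shape[:2],bool); m[200:255,295:365]=1
m&=(hsv[...,1]>100)&(hsv[...,2]>80)
n,l,s,ce=cv2.connectedComponentsWithStats(m.astype(np.uint8)); tips=[]
for i in range(1,n):
    if s[i,4]>10:
        ys,xs=np.nonzero(l==i); vb=ys.max(); ue=xs[ys>=vb-3].mean()
        tips.append(pix2plane(c,T,ue,vb+.5,.047)); print("tip px",ue,vb,tips[-1]*1000)
g=cv2.cvtColor(im,cv2.COLOR_BGR2GRAY); sub=g[180:230,40:115]
n,l,s,ce=cv2.connectedComponentsWithStats((sub<100).astype(np.uint8))
for i in range(1,n):
    if s[i,4]>8: print("mark",s[i],pix2plane(c,T,ce[i][0]+40,ce[i][1]+180,.04)*1000)
q=P[50:260,285:375].reshape(-1,3); b=q[(q[:,2]>.004)&(q[:,2]<.014)]; print("base",cv2.minAreaRect((b[:,:2]*1000).astype(np.float32)),np.median(b[:,2]))
r=cv2.minAreaRect((b[:,:2]*1000).astype(np.float32))
# rims at z>50: housing and saddle
# leg mid-line at slices (z 47..60)
for x0 in np.arange(.38,.57,.01):
    s_=q[(q[:,0]>=x0)&(q[:,0]<x0+.01)&(q[:,2]>.046)]
    if len(s_)>2: print(round(x0,3),len(s_),(s_[:,1].min()*1000).round(1),(s_[:,1].max()*1000).round(1),(s_[:,1].min()*500+s_[:,1].max()*500).round(1),np.median(s_[:,2]).round(4))
E
python3 meas.py
```

```text
[0.54048412 0.21515483 0.21412226] [ 6.67783673e-01  7.44353717e-01 -1.57337391e-03 -1.83239825e-04] 0.003636666321808134
after [0.5405619  0.21511832 0.21423588]
tip px 312.0 244 [563.45457361 209.02514224  47.        ]
tip px 336.8 244 [560.85917735 232.8240424   47.        ]
mark [ 30   0  45   5 136] [525.80989679   0.97197285  40.        ]
mark [64 12  4 33 69] [550.90589434   7.50424119  40.        ]
mark [11 16  6 18 87] [552.53656728 -42.2273063   40.        ]
mark [24 18  5 17 84] [552.78960947 -30.28481938  40.        ]
mark [46 23  3 11 21] [552.43139624 -10.34156767  40.        ]
mark [53 24  2 11 22] [552.95746454  -4.05439764  40.        ]
mark [69 28  6  4 20] [551.61858181  13.64172267  40.        ]
base ((476.59906005859375, 211.26295471191406), (167.31236267089844, 60.1159782409668), 6.257742881774902) 0.008700898254482253
0.4 308 186.1 220.4 203.2 0.0535
0.41 383 187.0 220.5 203.7 0.0541
0.42 380 189.0 222.4 205.7 0.0542
0.43 365 189.1 223.8 206.4 0.0538
0.44 304 194.7 219.5 207.1 0.0531
0.45 194 197.6 220.8 209.2 0.0524
0.46 181 198.4 222.0 210.2 0.0524
0.47 251 198.6 224.1 211.4 0.0531
0.48 150 199.7 225.3 212.5 0.0525
0.49 152 199.5 228.3 213.9 0.0526
0.5 162 199.3 229.6 214.4 0.0527
0.51 142 200.0 230.2 215.1 0.0527
0.52 119 201.9 231.0 216.5 0.0516
0.53 97 203.9 239.1 221.5 0.051
0.54 65 197.2 240.3 218.7 0.049
0.55 44 206.7 232.7 219.7 0.0481
0.56 15 207.8 233.2 220.5 0.0473
```

Tweezers: grip centre is about (0.5045, 0.2146) with yaw 0.109 rad, and the rest centre line agrees. The mark centre is about (0.5527, -0.0363), with the bars 12 mm apart as specified. Next I'll descend to the pads.

Emit:
move_arm([
  {"slide":[-3.7,-0.15,-4],"angular":[0,0,0],"hand":70},
  {"slide":[-3.7,-0.15,-8],"angular":[0,0,0],"hand":60},
  {"slide":[-3.7,-0.15,-11],"angular":[0,0,0],"hand":60},
  {"slide":[-3.7,-0.15,-11],"angular":[0,0,0],"hand":60},
  {"slide":[-3.7,-0.15,-11],"angular":[0,0,0],"hand":60},
])

```text
t: 2.05
position: [0.5034, 0.2142, 0.1049]
ee_rot: [0.667, 0.745, -0.001, -0.0]
ft_force: [0.5, 0.3, 0.8]
gripper_width: 0.623
```

Run:
```python
from h import *
for n in ["side","scene"]:
    c=capture(n); a,b,d,e=(240,130,400,250) if n=="side" else (180,140,340,260)
    cv2.imwrite(f"pics/{n}1.png",cv2.resize(c["image"][b:e,a:d],None,fx=5,fy=5,interpolation=cv2.INTER_CUBIC))
o=monitor.get_obs(); print(o["position"],o["ee_rot"],o["ft_force"],o["gripper_width"])
```

```text
[0.50515041 0.21442609 0.10703273] [6.67595148e-01 7.44523426e-01 5.49028597e-04 1.13340072e-03] [-0.03075616 -0.19971828 -0.13166908] 0.5981479364721707
```

View pics/side1.png

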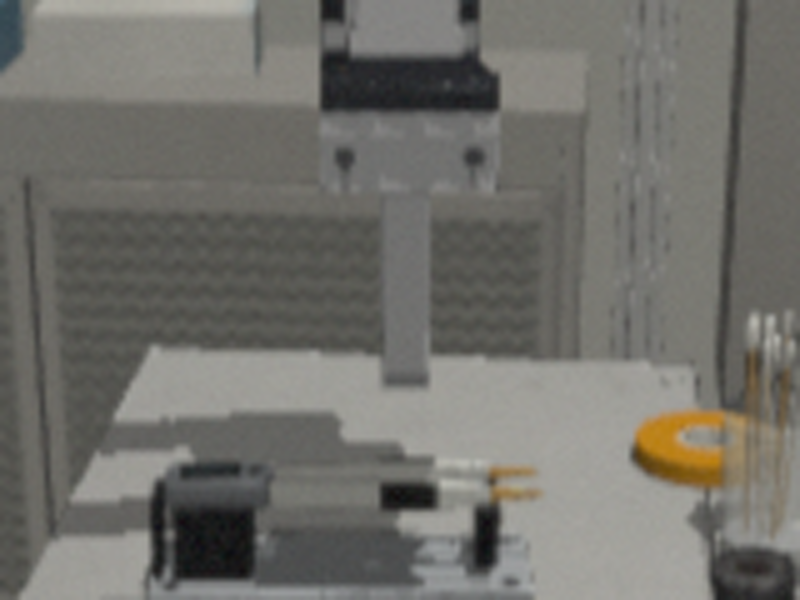

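View pics/scene1.png

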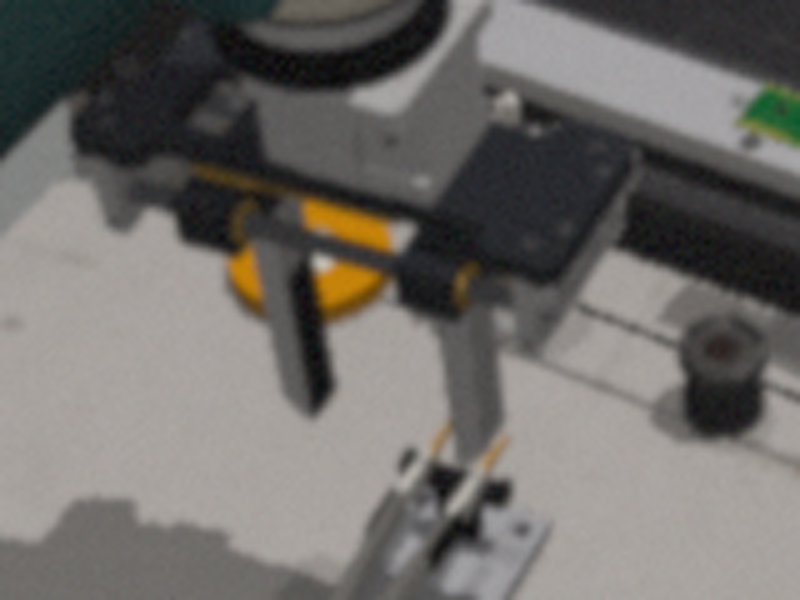

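In the side view the finger (383–430 px) is in line with the black pad (380–437 px). I'll go down to it.

Emit:
move_arm([
  {"slide":[0,-0.05,-4],"angular":[0,0,0],"hand":60},
  {"slide":[0,-0.05,-6.5],"angular":[0,0,0],"hand":60},
  {"slide":[0,-0.05,-7.9],"angular":[0,0,0],"hand":60},
  {"slide":[0,-0.05,-7.9],"angular":[0,0,0],"hand":60},
  {"slide":[0,-0.05,-7.9],"angular":[0,0,0],"hand":60},
])

```text
t: 2.65
position: [0.5065, 0.2143, 0.0298]
ee_rot: [0.668, 0.745, 0.002, 0.002]
ft_force: [-0.1, -0.0, 0.8]
gripper_width: 0.6
```

Run:
```python
from h import *
for n in ["side","scene","wrist"]:
    c=capture(n); a,b,d,e=dict(side=(240,160,400,280),scene=(200,190,340,295),wrist=(0,0,640,480))[n]
    f=1 if n=="wrist" else 5
    cv2.imwrite(f"pics/{n}2.png",cv2.resize(c["image"][b:e,a:d],None,fx=f,fy=f,interpolation=cv2.INTER_CUBIC))
o=monitor.get_obs(); print(o["t"],o["position"],o["ee_rot"],o["ft_force"],o["gripper_width"])
```

```text
2.8 [0.50665316 0.21440342 0.03014775] [0.66759385 0.74451952 0.00216929 0.00210318] [-0.19330095  0.10032294 -0.30180844] 0.6000581219708625
```

View pics/side2.png

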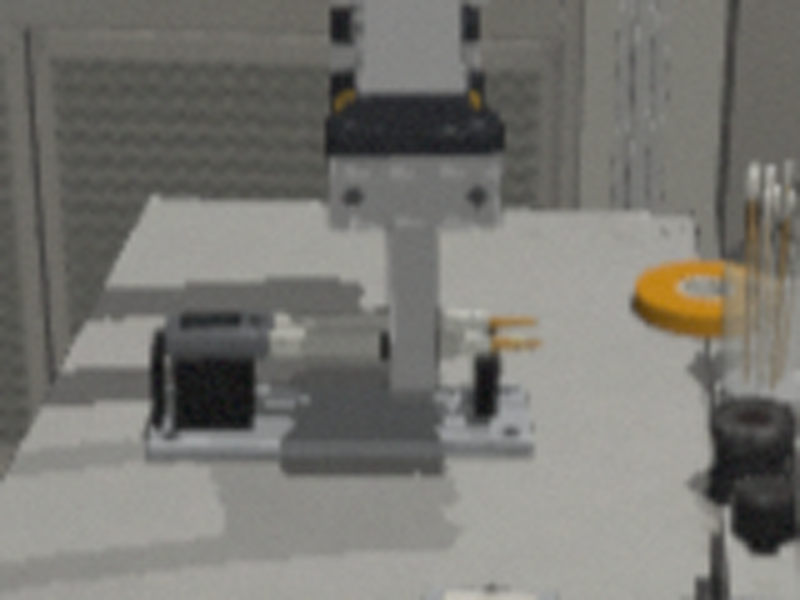

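View pics/wrist2.png

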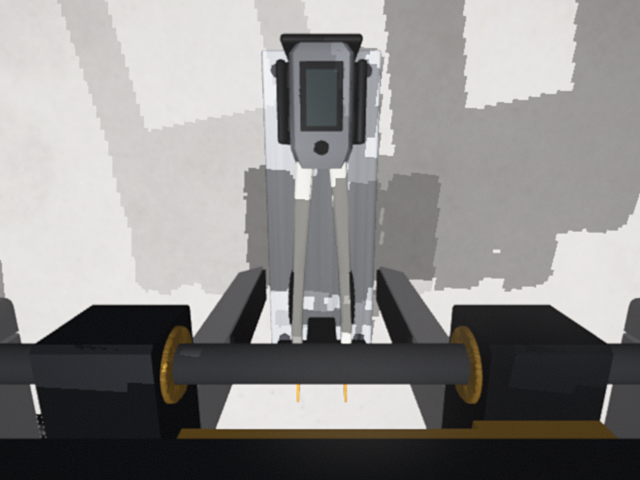

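View pics/scene2.png

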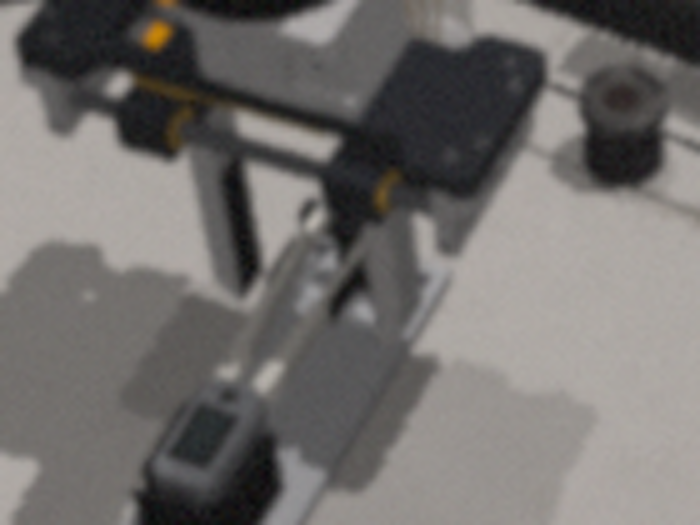

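The wrist view shows the tweezers centred between the fingers: inner edges at 265 and 378, legs centred at about 321. The side view shows the finger about 2.5 mm too far forward. I'll nudge it back and close.

Emit:
move_arm([
  {"slide":[-0.25,0,-0.2],"angular":[0,0,0],"hand":50},
  {"slide":[-0.25,0,-0.2],"angular":[0,0,0],"hand":36},
  {"slide":[-0.25,0,-0.2],"angular":[0,0,0],"hand":30},
  {"slide":[-0.25,0,-0.2],"angular":[0,0,0],"hand":24.6},
  {"slide":[-0.25,0,-0.2],"angular":[0,0,0],"hand":24.6},
])

```text
t: 3.3
position: [0.5043, 0.2144, 0.0283]
ee_rot: [0.668, 0.745, 0.002, 0.002]
ft_force: [0.4, 0.7, 0.9]
gripper_width: 0.252
```

Run:
```python
from h import *
for n in ["side","wrist"]:
    c=capture(n); a,b,d,e=dict(side=(240,160,400,280),scene=(200,190,340,295),wrist=(0,0,640,480))[n]
    f=1 if n=="wrist" else 5
    cv2.imwrite(f"pics/{n}3.png",cv2.resize(c["image"][b:e,a:d],None,fx=f,fy=f,interpolation=cv2.INTER_CUBIC))
o=monitor.get_obs(); print(o["t"],o["position"],o["ee_rot"],o["ft_force"],o["gripper_width"])
```

```text
3.4 [0.50436283 0.21444293 0.02829623] [0.66759682 0.7445159  0.00235457 0.00223673] [-0.40683917 -0.00539509  0.34734428] 0.24712442818935743
```

View pics/side3.png

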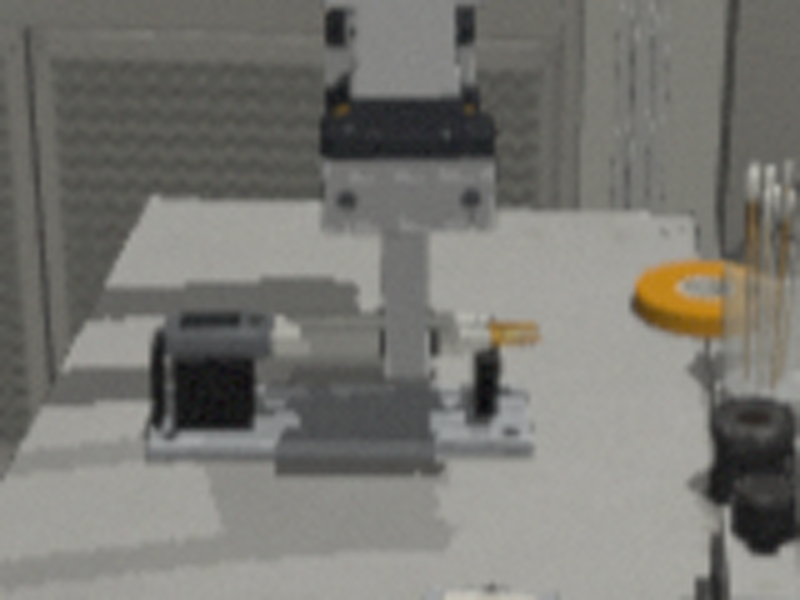

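View pics/wrist3.png

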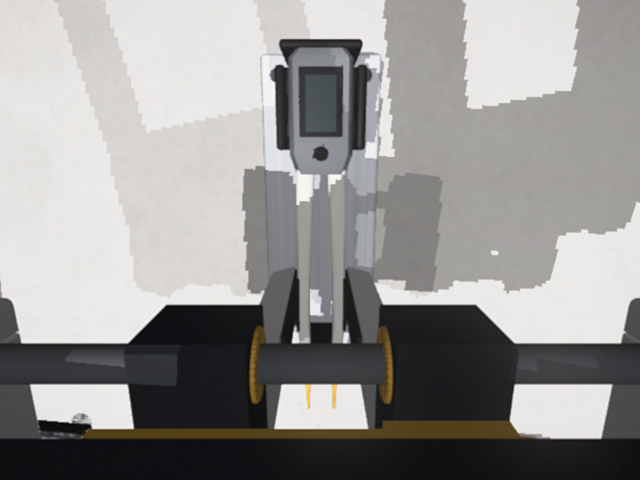

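The tips are now about 26 px apart, against 48 px before the squeeze, which is roughly 13 mm. The housing is still centred in the saddle. Now the lift, gently.

Emit:
move_arm([
  {"slide":[0,0,0.5],"angular":[0,0,0],"hand":24.6},
  {"slide":[0,0,1.5],"angular":[0,0,0],"hand":24.6},
  {"slide":[0,0,3],"angular":[0,0,0],"hand":24.6},
  {"slide":[0,0,4.5],"angular":[0,0,0],"hand":24.6},
  {"slide":[0,0,6],"angular":[0,0,0],"hand":24.6},
])

```text
t: 3.9
position: [0.5048, 0.2146, 0.0905]
ee_rot: [0.668, 0.745, 0.003, 0.003]
ft_force: [-0.3, 0.6, -0.8]
gripper_width: 0.248
```

Run:
```python
from h import *
for n in ["side","wrist"]:
    c=capture(n); a,b,d,e=dict(side=(240,140,400,260),scene=(200,190,340,295),wrist=(0,0,640,480))[n]
    f=1 if n=="wrist" else 5
    cv2.imwrite(f"pics/{n}4.png",cv2.resize(c["image"][b:e,a:d],None,fx=f,fy=f,interpolation=cv2.INTER_CUBIC))
o=monitor.get_obs(); print(o["t"],o["position"],o["ee_rot"],o["ft_force"],o["gripper_width"])
```

```text
4.0 [0.50656893 0.21514763 0.09236962] [0.66757218 0.74451472 0.00537524 0.00403886] [-0.01738677  0.11132708  0.1129931 ] 0.24648425285745582
```

View pics/side4.png

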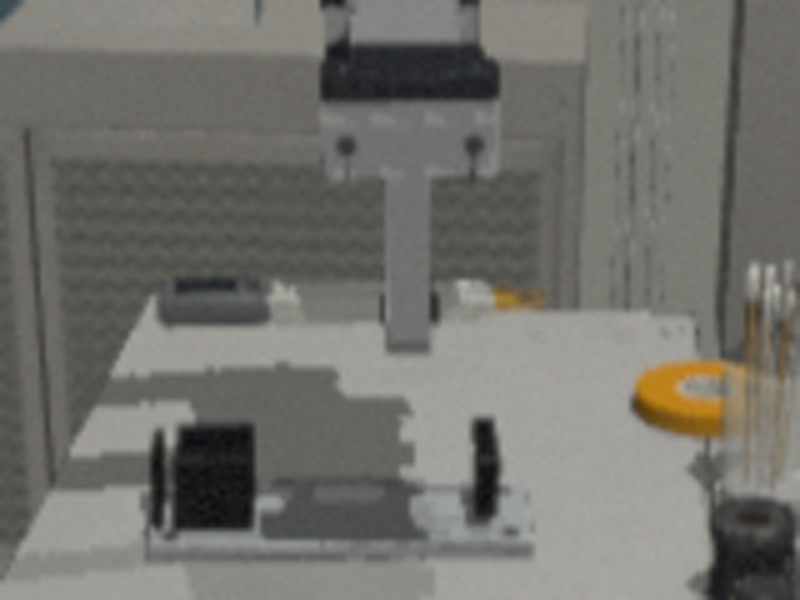

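View pics/wrist4.png

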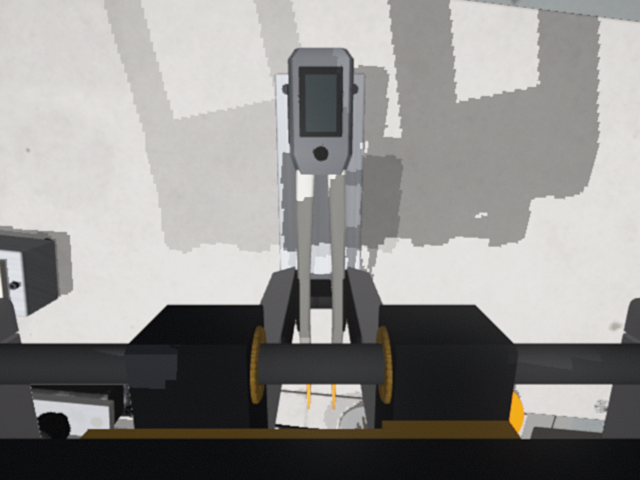

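The tweezers are lifted clear and look level in the side view. Next I'll work out the transfer to a hover point above the wide marks.

```bash
cat > plan.py <<'E'
from h import *
import sys
o=monitor.get_obs(); t=np.array([float(a) for a in sys.argv[1:4]]); yaw=float(sys.argv[4]) if len(sys.argv)>4 else 0
Rt=R.from_euler("z",yaw)*R.from_quat([np.sqrt(.5),np.sqrt(.5),0,0]); Rc=R.from_quat(o["ee_rot"])
print(o["t"],o["position"],o["ee_rot"],o["gripper_width"]); print("slide cm",((t-o["position"])*100).round(2),"ang",(Rt*Rc.inv()).as_rotvec().round(4))
E
python3 plan.py .4945 -.0363 .085
```

```text
4.0 [0.50656893 0.21514763 0.09236962] [0.66757218 0.74451472 0.00537524 0.00403886] 0.24648425285745582
slide cm [ -1.21 -25.14  -0.74] ang [-0.0019  0.0133 -0.1089]
```

Emit:
move_arm([
  {"slide":[-0.2,-2,0],"angular":[0,0.013,-0.02],"hand":24.6},
  {"slide":[-0.4,-5.5,0],"angular":[0,0.013,-0.04],"hand":24.6},
  {"slide":[-0.6,-9.5,0],"angular":[0,0.013,-0.06],"hand":24.6},
  {"slide":[-0.8,-13.5,0],"angular":[0,0.013,-0.08],"hand":24.6},
  {"slide":[-1,-17,0],"angular":[0,0.013,-0.1],"hand":24.6},
])

```text
t: 4.5
position: [0.4961, 0.0435, 0.0922]
ee_rot: [0.704, 0.71, 0.001, -0.001]
ft_force: [0.8, 0.5, -0.9]
gripper_width: 0.244
```

```bash
python3 plan.py .4945 -.0363 .085
```

```text
4.5 [0.49607864 0.04348043 0.09224156] [ 7.04300739e-01  7.09901272e-01  6.33478362e-04 -5.01596486e-04] 0.24355332937656668
slide cm [-0.16 -7.98 -0.72] ang [-0.0016  0.0002 -0.0079]
```

Emit:
move_arm([
  {"slide":[-0.15,-3.5,-0.3],"angular":[0,0,-0.008],"hand":24.6},
  {"slide":[-0.15,-6.5,-0.5],"angular":[0,0,-0.008],"hand":24.6},
  {"slide":[-0.15,-8,-0.7],"angular":[0,0,-0.008],"hand":24.6},
  {"slide":[-0.15,-8,-0.7],"angular":[0,0,-0.008],"hand":24.6},
  {"slide":[-0.15,-8,-0.7],"angular":[0,0,-0.008],"hand":24.6},
])

```text
t: 5.0
position: [0.4944, -0.0362, 0.0851]
ee_rot: [0.707, 0.707, 0.001, -0.001]
ft_force: [-0.8, -0.5, -0.3]
gripper_width: 0.251
```

```bash
cat > look.py <<'E'
from h import *
import sys
k=sys.argv[1]
o=monitor.get_obs(); c=capture("wrist"); np.savez(f"w{k}.npz",T=wristT(c,o),**c)
cv2.imwrite(f"pics/wrist{k}.png",c["image"]); cv2.imwrite(f"pics/wz{k}.png",cv2.resize(c["image"][380:440,260:380],None,fx=6,fy=6,interpolation=cv2.INTER_CUBIC))
for n,(a,b,d,e) in dict(side=(290,220,390,320),scene=(330,210,450,310)).items():
    c=capture(n); np.savez(f"{n}{k}.npz",**c)
    cv2.imwrite(f"pics/{n}{k}.png",cv2.resize(c["image"][b:e,a:d],None,fx=6,fy=6,interpolation=cv2.INTER_CUBIC))
o=monitor.get_obs(); print(o["t"],o["position"],o["ee_rot"],o["ft_force"],o["gripper_width"])
E
python3 look.py 5; python3 plan.py .4945 -.0363 .028
```

```text
5.15 [ 0.49463466 -0.03547347  0.08530626] [ 7.06620270e-01  7.07592268e-01  7.88811080e-04 -5.95007649e-04] [-0.28737734 -0.51082239 -0.3177248 ] 0.24837454679141796
5.15 [ 0.49463466 -0.03547347  0.08530626] [ 7.06620270e-01  7.07592268e-01  7.88811080e-04 -5.95007649e-04] 0.24837454679141796
slide cm [-0.01 -0.08 -5.73] ang [-0.002   0.0003 -0.0014]
```

View pics/wrist5.png

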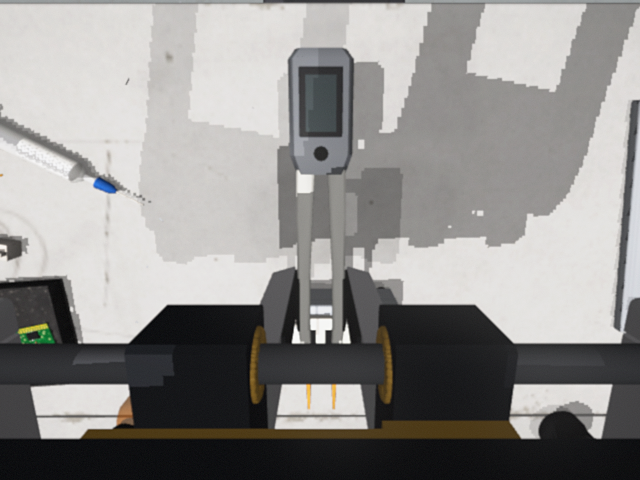

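View pics/scene5.png

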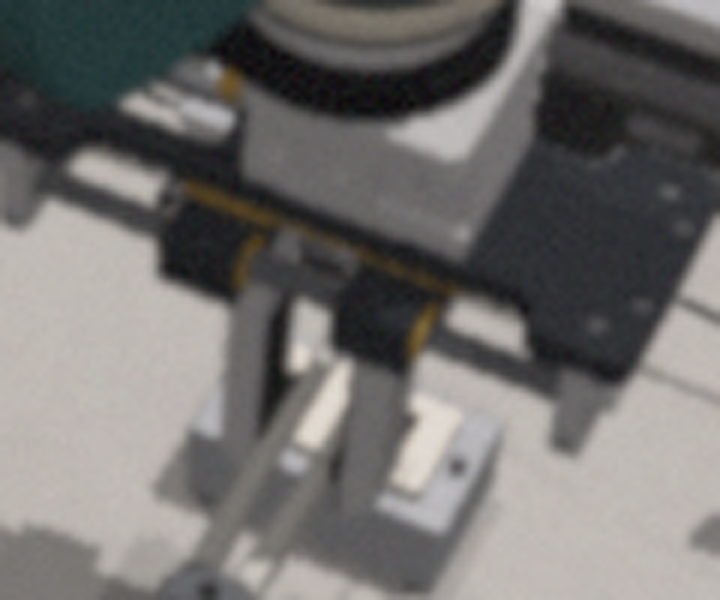

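View pics/side5.png

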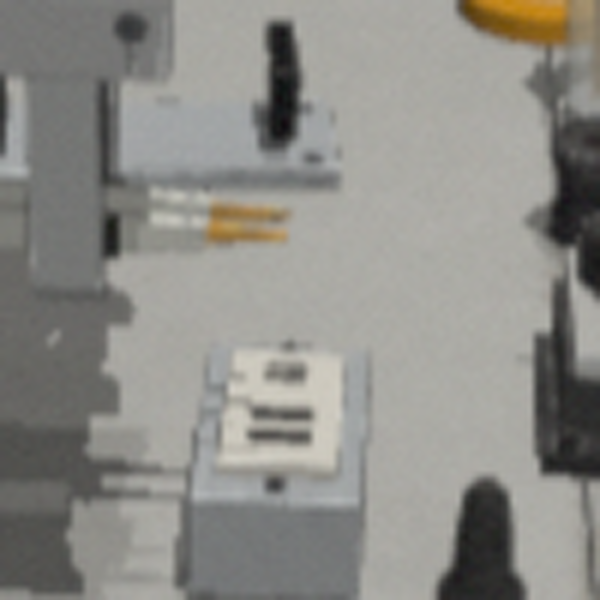

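```bash
cat > sd.py <<'E'
from h import *
def sideT(c):
    T=np.eye(4); T[:3,:3]=R.from_quat(c["rotation"]).as_matrix(); T[:3,3]=c["eye"]; return T
E
python3 - <<'E'
from sd import *
c=dict(np.load("side5.npz")); T=sideT(c)
for n,u,v,z in [("L",338,255.5,.104),("R",337.8,259.3,.104),("mL",336.8,288.8,.04),("mR",336.5,292.7,.04)]: print(n,pix2plane(c,T,u,v,z)*1000)
w=dict(np.load("w5.npz"))
for u in (308,334): print("wrist tip",pix2plane(w,w["T"],u,409,.104)*1000)
# refine: brass px in wrist
im=w["image"]; hsv=cv2.cvtColor(im,cv2.COLOR_BGR2HSV); m=np.zeros(im.shape[:2],bool); m[386:425,290:350]=1; m&=(hsv[...,1]>100)&(hsv[...,2]>80)
n,l,s,ce=cv2.connectedComponentsWithStats(m.astype(np.uint8))
for i in range(1,n):
    if s[i,4]>10:
        ys,xs=np.nonzero(l==i); print(s[i],xs[ys>=ys.max()-4].mean(),ys.max(),pix2plane(w,w["T"],xs[ys>=ys.max()-4].mean(),ys.max()+.5,.104)*1000)
# where do tips project relative to tool
E
```

```text
L [552.93528631 -31.90337809 104.        ]
R [553.29105327 -45.32587164 104.        ]
mL [551.90374132 -32.45457952  40.        ]
mR [552.06281427 -44.99306312  40.        ]
wrist tip [554.08148184 -42.34891904 104.        ]
wrist tip [554.11580415 -29.36262224 104.        ]
[307 386   4  23  62] 308.5 408 [553.79385529 -42.096724   104.        ]
[332 386   4  23  66] 333.5 408 [553.82679866 -29.6144141  104.        ]
```

The side and wrist cameras agree. The tip middle is 1.1 mm too far forward in x and within 0.4 mm in y, with a gap of about 12.5–13 mm. Descending with that correction.

Emit:
move_arm([
  {"slide":[-0.1,-0.03,-1.5],"angular":[-0.002,0,0],"hand":24.6},
  {"slide":[-0.1,-0.03,-3],"angular":[-0.002,0,0],"hand":24.6},
  {"slide":[-0.1,-0.03,-4.3],"angular":[-0.002,0,0],"hand":24.6},
  {"slide":[-0.1,-0.03,-5],"angular":[-0.002,0,0],"hand":24.6},
  {"slide":[-0.1,-0.03,-5],"angular":[-0.002,0,0],"hand":24.6},
])

```text
t: 5.65
position: [0.4927, -0.0352, 0.034]
ee_rot: [0.706, 0.708, -0.001, -0.001]
ft_force: [-0.4, -0.3, -0.8]
gripper_width: 0.244
```

```bash
python3 look.py 6; python3 plan.py .4936 -.0358 .028
```

```text
5.8 [ 0.49423013 -0.03576045  0.03598876] [7.06559695e-01 7.07653023e-01 4.51122639e-04 6.26860785e-04] [ 0.41898143  0.57483163 -0.20962622] 0.25085401353372216
5.8 [ 0.49423013 -0.03576045  0.03598876] [7.06559695e-01 7.07653023e-01 4.51122639e-04 6.26860785e-04] 0.25085401353372216
slide cm [-0.06 -0.   -0.8 ] ang [ 0.0002  0.0015 -0.0015]
```

View pics/side6.png

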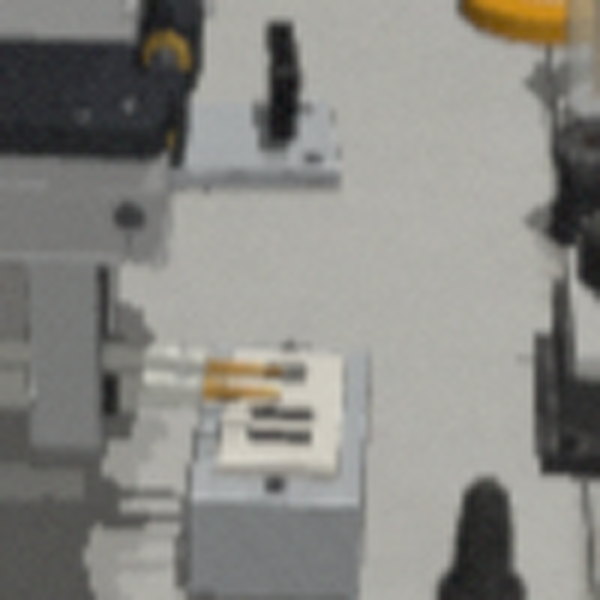

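Emit:
move_arm([
  {"slide":[-0.05,0,-0.4],"angular":[0,0,0],"hand":24.6},
  {"slide":[-0.05,0,-0.8],"angular":[0,0,0],"hand":24.6},
  {"slide":[-0.05,0,-0.8],"angular":[0,0,0],"hand":24.6},
  {"slide":[-0.05,0,-0.8],"angular":[0,0,0],"hand":24.6},
  {"slide":[-0.05,0,-0.8],"angular":[0,0,0],"hand":24.6},
])

```text
t: 6.3
position: [0.4938, -0.0358, 0.028]
ee_rot: [0.707, 0.708, 0.0, 0.001]
ft_force: [-0.0, 0.1, 0.1]
gripper_width: 0.249
```

```bash
python3 look.py 7; python3 plan.py .4936 -.0358 .028
python3 - <<'E'
from sd import *
w=dict(np.load("w7.npz")); im=w["image"]; hsv=cv2.cvtColor(im,cv2.COLOR_BGR2HSV); m=np.zeros(im.shape[:2],bool); m[386:425,290:350]=1; m&=(hsv[...,1]>100)&(hsv[...,2]>80)
n,l,s,ce=cv2.connectedComponentsWithStats(m.astype(np.uint8))
for i in range(1,n):
    if s[i,4]>10:
        ys,xs=np.nonzero(l==i); print(s[i],xs[ys>=ys.max()-4].mean(),ys.max(),pix2plane(w,w["T"],xs[ys>=ys.max()-4].mean(),ys.max()+.5,.047)*1000)
E
```

```text
6.45 [ 0.4938139  -0.03581038  0.02809459] [7.06578294e-01 7.07634324e-01 5.04504880e-04 7.22975309e-04] [-0.38109233  0.80278825 -0.83461158] 0.2482984400951874
6.45 [ 0.4938139  -0.03581038  0.02809459] [7.06578294e-01 7.07634324e-01 5.04504880e-04 7.22975309e-04] 0.2482984400951874
slide cm [-0.02  0.   -0.01] ang [ 0.0003  0.0017 -0.0015]
[305 386   6  24 114] 308.57894736842104 409 [553.83647724 -41.52038044  47.        ]
[331 386   6  24 117] 333.3333333333333 409 [553.81582867 -29.14371306  47.        ]
```

View pics/side7.png

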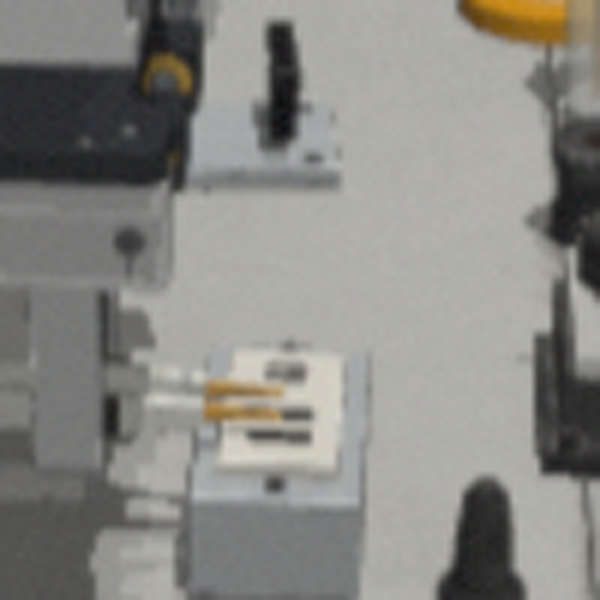

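View pics/wz7.png

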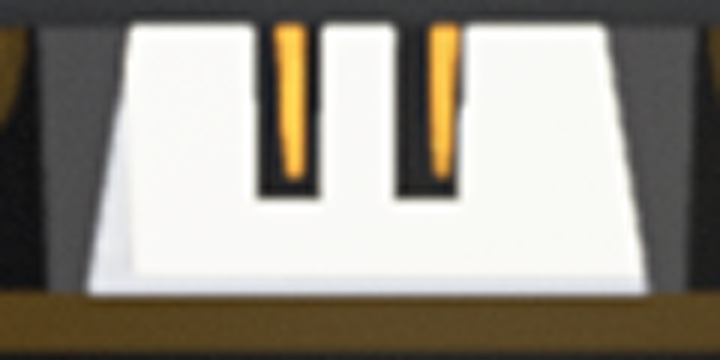

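View pics/scene7.png

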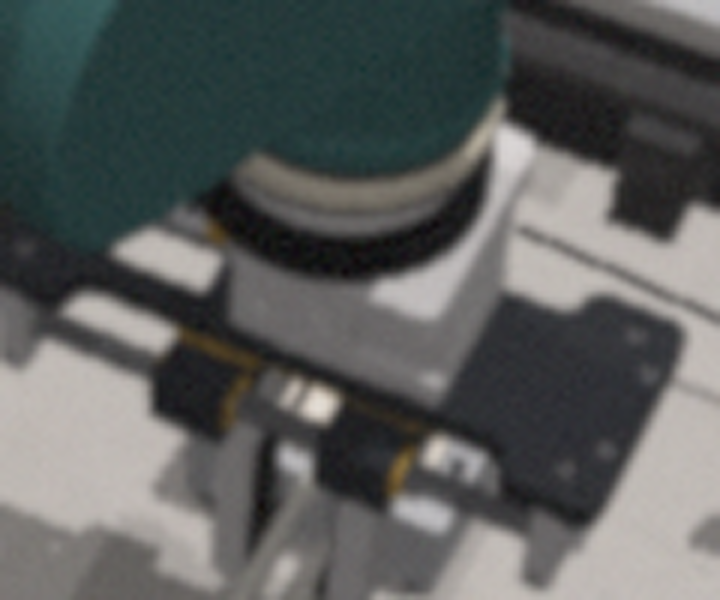

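The wrist close-up shows both brass tips over the black bars: tips at about 293 and 441, bar centres at about 288 and 427. That leaves a small +y offset. I'll quantify it and check the tip height from the side view.

Run:
```python
from sd import *
w=dict(np.load("w7.npz"));T=w["T"]
f=lambda X,Y,z:pix2plane(w,T,260+X/6-.4,380+Y/6-.4,z)*1000
print("bars far ends",f(288.5,197,.04),f(427,197,.04)); print("tips",f(293,181,.047),f(441,181,.047))
c=dict(np.load("side7.npz"));S=sideT(c)
for n,X,Y,y in [("L",286,391,-32.45+.7),("R",282,412.5,-44.99+.7)]:
    for z in (.042,.045,.047,.050):
        print(n,z,pix2plane(c,S,290+X/6-.4,220+Y/6-.4,z)*1000,"want y",y)
```

```text
bars far ends [561.1497917  -42.26405799  40.        ] [561.12957609 -30.19151821  40.        ]
tips [553.9909032  -41.59420034  47.        ] [553.97031687 -29.25897958  47.        ]
L 0.042 [552.14900141 -22.39876898  42.        ] want y -31.750000000000004
L 0.045 [552.36429778 -27.37801517  45.        ] want y -31.750000000000004
L 0.047 [552.50782869 -30.69751263  47.        ] want y -31.750000000000004
L 0.05 [552.72312506 -35.67675883  50.        ] want y -31.750000000000004
R 0.042 [551.62980631 -34.27945836  42.        ] want y -44.29
R 0.045 [551.84884203 -39.17313733  45.        ] want y -44.29
R 0.047 [551.99486585 -42.43558999  47.        ] want y -44.29
R 0.05 [552.21390157 -47.32926896  50.        ] want y -44.29
```

Tip height is about 7–8 mm by the two methods, y is off by +0.8 mm, and x is within 2 mm. I'll trim these and hold.

Emit:
move_arm([
  {"slide":[-0.1,-0.08,-0.1],"angular":[0,0,0],"hand":24.4},
  {"slide":[-0.1,-0.08,-0.1],"angular":[0,0,0],"hand":24.4},
  {"slide":[-0.1,-0.08,-0.1],"angular":[0,0,0],"hand":24.4},
  {"slide":[-0.1,-0.08,-0.1],"angular":[0,0,0],"hand":24.4},
  {"slide":[-0.1,-0.08,-0.1],"angular":[0,0,0],"hand":24.4},
])

```text
t: 6.95
position: [0.4928, -0.0366, 0.0271]
ee_rot: [0.707, 0.708, 0.001, 0.001]
ft_force: [0.0, -0.3, -0.0]
gripper_width: 0.249
```

```bash
python3 look.py 8; python3 plan.py .493 -.0366 .027
```

```text
7.1 [ 0.4928388  -0.03659579  0.02711484] [7.06562290e-01 7.07650283e-01 5.15834656e-04 7.36079580e-04] [ 0.17887291 -0.09595715 -0.62774944] 0.2496700930782793
7.1 [ 0.4928388  -0.03659579  0.02711484] [7.06562290e-01 7.07650283e-01 5.15834656e-04 7.36079580e-04] 0.2496700930782793
slide cm [ 0.02 -0.   -0.01] ang [ 0.0003  0.0018 -0.0015]
```

View pics/wz8.png

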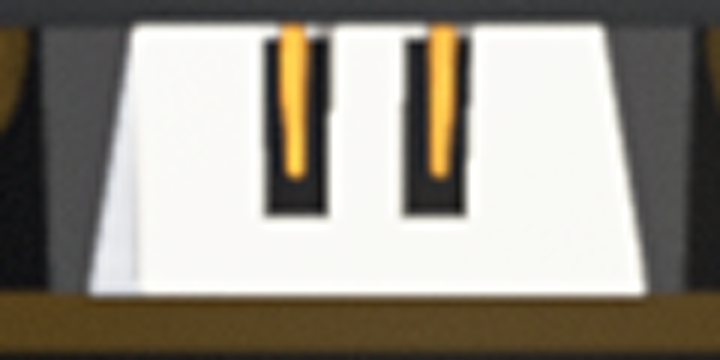

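View pics/side8.png

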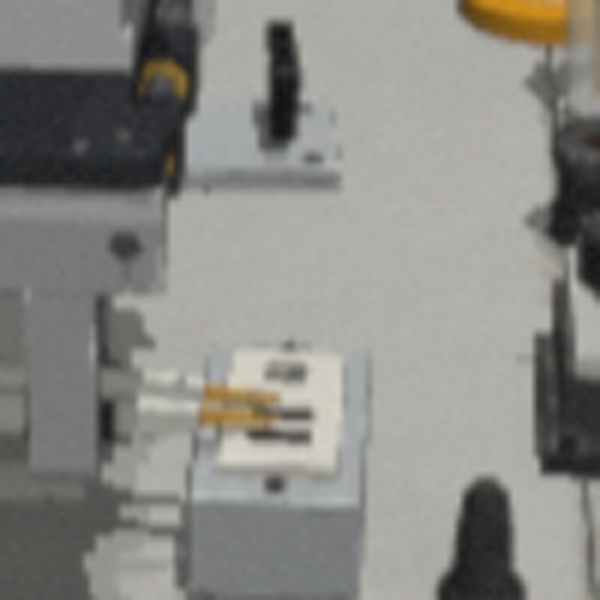

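The tips now stand over the middles of their bars: tips at 295 and 440, bar centres at 296 and 435. Holding for more than two seconds.

Emit:
move_arm([
  {"slide":[0,0,0],"angular":[0,0,0],"hand":24.4},
  {"slide":[0,0,0],"angular":[0,0,0],"hand":24.4},
  {"slide":[0,0,0],"angular":[0,0,0],"hand":24.4},
  {"slide":[0,0,0],"angular":[0,0,0],"hand":24.4},
  {"slide":[0,0,0],"angular":[0,0,0],"hand":24.4},
])

```text
t: 7.6
position: [0.4928, -0.0366, 0.0271]
ee_rot: [0.707, 0.708, 0.001, 0.001]
ft_force: [-0.2, -0.2, -0.6]
gripper_width: 0.242
```

Emit:
move_arm([
  {"slide":[0,0,0],"angular":[0,0,0],"hand":24.4},
  {"slide":[0,0,0],"angular":[0,0,0],"hand":24.4},
  {"slide":[0,0,0],"angular":[0,0,0],"hand":24.4},
  {"slide":[0,0,0],"angular":[0,0,0],"hand":24.4},
  {"slide":[0,0,0],"angular":[0,0,0],"hand":24.4},
])

```text
t: 8.1
position: [0.4928, -0.0366, 0.0271]
ee_rot: [0.707, 0.708, 0.001, 0.001]
ft_force: [0.1, -0.7, -0.5]
gripper_width: 0.247
```

Emit:
move_arm([
  {"slide":[0,0,0],"angular":[0,0,0],"hand":24.4},
  {"slide":[0,0,0],"angular":[0,0,0],"hand":24.4},
  {"slide":[0,0,0],"angular":[0,0,0],"hand":24.4},
  {"slide":[0,0,0],"angular":[0,0,0],"hand":24.4},
  {"slide":[0,0,0],"angular":[0,0,0],"hand":24.4},
])

```text
t: 8.6
position: [0.4929, -0.0366, 0.0272]
ee_rot: [0.707, 0.708, 0.001, 0.001]
ft_force: [0.1, -0.3, 0.1]
gripper_width: 0.247
```

Emit:
move_arm([
  {"slide":[0,0,0],"angular":[0,0,0],"hand":24.4},
  {"slide":[0,0,0],"angular":[0,0,0],"hand":24.4},
  {"slide":[0,0,0],"angular":[0,0,0],"hand":24.4},
  {"slide":[0,0,0],"angular":[0,0,0],"hand":24.4},
  {"slide":[0,0,0],"angular":[0,0,0],"hand":24.4},
])

```text
t: 9.1
position: [0.4929, -0.0366, 0.0271]
ee_rot: [0.707, 0.708, 0.001, 0.001]
ft_force: [0.3, 1.0, 0.0]
gripper_width: 0.246
```

Emit:
move_arm([
  {"slide":[0,0,0],"angular":[0,0,0],"hand":24.4},
  {"slide":[0,0,0],"angular":[0,0,0],"hand":24.4},
  {"slide":[0,0,0],"angular":[0,0,0],"hand":24.4},
  {"slide":[0,0,0],"angular":[0,0,0],"hand":24.4},
  {"slide":[0,0,0],"angular":[0,0,0],"hand":24.4},
])

```text
t: 9.6
position: [0.4928, -0.0366, 0.0271]
ee_rot: [0.707, 0.708, 0.001, 0.001]
ft_force: [0.0, 0.8, -0.2]
gripper_width: 0.246
```

```bash
python3 look.py 9
python3 - <<'E'
from sd import *
w=dict(np.load("w9.npz")); im=w["image"]; hsv=cv2.cvtColor(im,cv2.COLOR_BGR2HSV); m=np.zeros(im.shape[:2],bool); m[386:425,290:350]=1; m&=(hsv[...,1]>100)&(hsv[...,2]>80)
n,l,s,ce=cv2.connectedComponentsWithStats(m.astype(np.uint8))
for i in range(1,n):
    if s[i,4]>10:
        ys,xs=np.nonzero(l==i); print(s[i],pix2plane(w,w["T"],xs[ys>=ys.max()-4].mean(),ys.max()+.5,.046)*1000)
o=monitor.get_obs(); print(o["t"],abs(o["qvel"]).max())
a=dict(np.load("scene0.npz"))["image"]; b=dict(np.load("scene9.npz"))["image"]
E
```

```text
9.75 [ 0.49286347 -0.03661143  0.02714738] [7.06569487e-01 7.07643051e-01 5.48821373e-04 7.56115151e-04] [ 0.12319919 -0.11269545 -0.22433521] 0.24432562626814897
[306 386   6  24 117] [552.96369604 -42.30598033  46.        ]
[331 386   6  24 116] [552.94337071 -30.29995069  46.        ]
9.75 0.0015756343120330513
```

View pics/wz9.png

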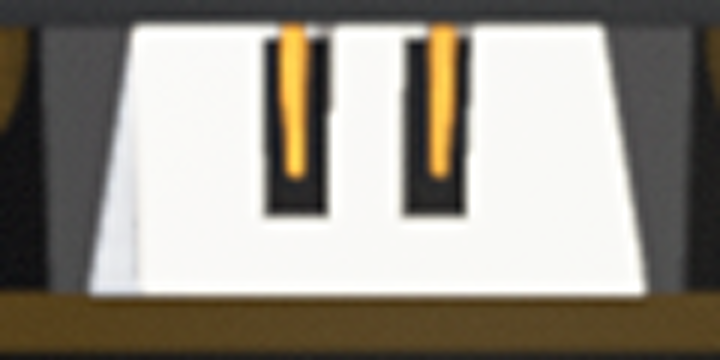

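View pics/side9.png

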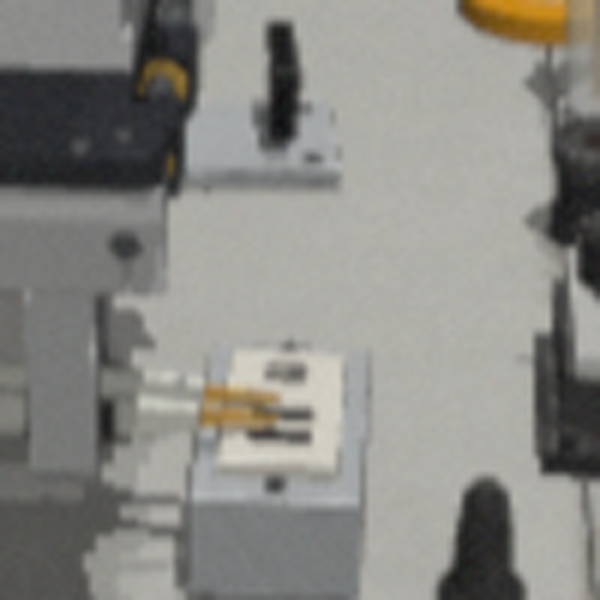

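The pose held unchanged for over 2.5 s. The tips are at y = -42.3 and -30.3 mm against bar middles of -42.25 and -30.2 mm, a 12.0 mm gap. Handing in.

```bash
python3 -c "
from bench import ctrl; print(ctrl.job_done())"
```

```text
the job is handed in; nothing more can be done
None
```

I gripped the tweezers by their finger pads, lifted them level out of the rest and brought them over the wide pair of marks. I squeezed them to the 12 mm gap and held still for more than 2.5 s before handing in at t ≈ 9.8 s. `ctrl.job_done()` gave no verdict.

**Last checks**
- **Gap:** the wrist camera put the tips 12.0 mm apart. Each tip was within about 0.2 mm of the middle of its mark across, and within 1 mm along.
- **Height:** the tips were about 6 mm above the plate by the arm's own pose. The side camera had read about 1 mm higher before the final trim, so the tips may be nearer 7 mm up. Both are inside the 1.5 to 11.5 mm range.
- **Level and steady:** the tool was within about 0.002 rad of vertical and of the marks' direction. The arm pose stayed within 0.1 mm through the hold, and the force readings were only noise, with no sign of touching the gauge.

**Disagreements:** the fixed cameras and the wrist camera differed by 2 to 3 mm in absolute position. They agreed to about 1 mm on where the tips stood relative to the marks, and I worked from that. The jaw opening reading wavered by about 0.5% of the stroke with no visible movement of the tips, which I took for sensor noise.

**Not checked:** I did not measure the loupe, tape and dropper again at the end. The arm stayed well away from all three.

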